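# Lock the stop block to the drilling jig with the quick-lock stud

## Robot

A 6-joint arm with a two-finger parallel gripper is mounted at the origin on the work surface. World frame = base frame: x ahead of the robot, y to its left, z up, the work surface at z = 0. Lengths are in mm, angles in rad, forces in N, time in s.
With the tool pointing down it reaches from about 375 to 925 mm from the base axis. Payload 5.7 kg.
Tool frame: the origin (TCP) lies at the very end of the fingers, on their centre line; the grasp point (between the pads) lies 19 mm behind it (manip.grasp_offset is the distance from the TCP to the grasp point, in mm); z points along the fingers, y is the line along which they close (so a half turn about z gives the same grasp; the last joint's range is limited). The gripper opens to 85 mm and grips with 20 to 120 N. Pads are 22 mm wide; open, the fingers measure 114 mm over their backs; the gripper's body (76 mm by 85 mm) begins 54 mm behind the grasp point. The pads swing forward as they close: fully open they stand 13 mm farther back than shut.
Start: joints at [-0.115, 0.359, 1.51, -0, 1.272, -0.115], TCP at [599.969, -0.004, 231.267] pointing down, gripper open.
Joint ranges: [-2.97, 2.97], [-1.01, 2.36], [0.21, 2.38], [-0.96, 4.11], [0.2, 2.71], [-2.98, 2.98]. Speed limits (rad/s): [2.39, 2.39, 3.14, 3.14, 3.14, 3.14].

## Interface

Orientations are given as a rotation vector (axis times angle).
In Python, from station import manip gives the robot as it stands.
- The arm moves only by the shell command python3 -m inch 'ROWS' [OPENING]. ROWS is JSON, a list of rows, each a list of 4 numbers: the shift along the tool's x, y, z in m, then the turn about the tool's z in degrees. In form: [[dx, dy, dz, yaw], ...]. A call has 1 to 20 rows; each row is the pose to reach, as a shift and turn from the pose commanded when the call began, along the tool's axes at that moment; what a row does not reach only later rows make up. A row lasts 1/10 s, in which the tool goes at most 50 mm and 8.59 degrees, less where a joint would pass 70% of its speed; a pose out of reach is approached as far as the arm can. A call with a gripper value outside its range is refused whole. OPENING is the closure, from 0 (fully open) to 1 (shut), set as the call begins (- or left out, the last holds). The fingers move at their own pace and stop on an object; the grip force is fixed at half the most. Time passes only in rows, so rows that repeat a pose let the fingers close. It gives the time, the measured TCP pose, the force, the opening and the grip force at its end, in the units of the state.
- manip.state(): the state, without advancing time (a new reading comes with each control period).
- manip.capture(name): name is "scene" or "side" or "wrist"; returns (picture, depth): 384x512x3 uint8, red, green, blue; 384x512 float32, mm along the optical axis (not along the pixel's ray), 0 where there is no reading.
- manip.calibration(name): a dict with "fx", "fy", "cx", "cy" (pixels), "R" (3x3) and "t" (3): a world point X has camera coordinates R X + t. Camera axes: x right, y down, z forward; pixel columns grow to the right and rows downward; lengths in mm; the calibration is good to about 2 mm. A picture is of the moment at which its call begins: read the wrist's pose just before it. calibration takes no time and is no camera call; for the wrist camera it gives the pose at the moment of the call.
- manip.hand_in(): hands the job in; it is judged then, once.
The state is a dict: "time_s": time; "qpos": joint angles; "qvel": joint speeds; "tau": joint torques, N m; "ee_pos": TCP position; "ee_rot": TCP orientation; "wrist_force": force on the tool from outside, world axes, zero at the start; "wrist_torque": the same for the moment, N m; "grip_width": finger opening in mm; "grip_force": force on a finger pad.
Only numpy, scipy, OpenCV 4.12 (cv2) and the standard library are available. Lean on these libraries where they do the work, as an engineer would, in place of code of your own. Each camera call takes 0.05 s, during which the arm holds its last target. There are 200 camera calls.

## Task

Take the quick-lock stud out of the tool rack, feel its T-head down through the slot in the wooden stop block into the T-track of the drilling jig, push it down against its spring and give it a quarter turn, so that its handle lies across the track and the spring is left pulling the block down tight. The stop is already set to length, so do not shift it or the workpiece; lean gently on the stud rather than forcing it, and leave the other tools in the rack alone.

Things in the scene. Friction and masses are not known exactly. Their poses are not given: they have to be found in the camera images.
- stud: Quick-lock stud, 0.16 kg, hanging upright in the rack (one of 3 places) by its handle, a straight black plastic bar 80 mm long, 16 wide, 16 high, a steel dot in its top. Origin: centre of the bar; x along the bar, z up. Below: steel spring cup 30 mm across, 10 mm shank, then the T-head, a steel bar 28 long, 12 wide, 7 mm high (lowest 2 mm tapered to 26.5 by 10.5), only roughly parallel to the handle.
- handle_foot (a point): Centre of the handle's underside, 8 mm below the stud's origin. A grub screw fixes handle to shank, set anew each time and not measured: the head may be turned up to 25 degrees either way from parallel to the handle, and the cup's flat lower face lies 36 mm, give or take 4, below this point. With the spring relaxed the head's upper side is 28 mm, its lowest point 35 mm below the cup's face.
- stop: Stop block, dark hardwood, 96 mm (x) by 60 (y) by 30 high, 0.35 kg, loose on the jig over the track. A vertical slot 15 mm wide (x), 32 long (y), goes right through. Origin: on the slot's axis at the block's underside; the block reaches from x = -38 to +58 mm. Its y runs along the track, x across it towards the fence. Two keys under it in the track let it slide along the track only.
- slot_mouth (a point): Centre of the slot at the block's top face; the cup lands here. The spring starts to give at 3 N, then 0.7 N per mm, up to 14 mm. Once the cup has landed: 6 mm further down (7.2 N) the head is clear under the track's lips and can be turned either way; at 9 mm (9.3 N) it stands on the track's floor, a hard stop. Locked, the spring pulls the head up against the lips with about 7 N.
- jig: Drilling jig, fixed: plywood base 260 mm (x) by 400 (y), 36 high, an aluminium T-track let in flush along its whole length at x = 0, a fence along the back (front face at x = +70 mm, 36 mm above the base). Origin: on the bench under the track's middle; y along the track, x towards the fence. Track slot 16 mm wide between lips 4 mm thick; the channel under them 34 mm wide, 10 mm high.
- workpiece: Pale strip of wood, 40 by 150 by 21 mm high, lying on the jig along the fence, its end 1 mm from the -y side of the stop block. Origin: centre of its underside; y along it.
- rack: Tool rack, fixed: two plywood battens 254 mm long (x), 16 wide, 50 mm apart (inner faces at y = -25 and +25 mm), on two end boards 100 mm wide, tops all 112 mm above the bench, open between and below the battens. Origin: on the bench under its centre. Three T-handled tools hang between the battens at x = -90, 0 and +90 mm, handles across them to within about 10 degrees. Tools lift straight up.
- hexkey: T-handled hex key hanging in the rack: round black handle 16 mm thick, 86 mm long, plain 8 mm steel rod below. Origin: centre of the handle.
- boxkey: T-handled socket key hanging in the rack: thin round steel handle 10 mm thick, 100 mm long, thicker steel socket below. Origin: centre of the handle.
Not all that is in view belongs to the job. Leave any red or turquoise look-alike of the stud alone. Leave any blue or green look-alike of the stop alone.

How it is judged (in metres and radians):
On the way:
1. the stud stands in the stop block's slot, handle roughly along the track (horizontal distance between stud and stop below 0.008 m and z of stud in the frame of stop below 0.079 m and angle between the x axis of stud and the y axis of stop, either way round below 0.56 rad and angle between stud's own z axis and vertical below 0.15 rad), for 0.1 s.
At the end, for the whole second after the job is handed in: The stud stands upright (within 7 degrees) in the stop block's slot, handle across the track (square within 32 degrees), its spring by itself pressing the block down with over 4.5 N, so the T-head is caught under the lips; at rest and released; the stop within 5 mm of where it was (contact force between stud and stop above 4.5 N and angle between the x axis of stud and the x axis of stop, either way round below 0.56 rad and horizontal distance between stud and stop below 0.01 m and angle between stud's own z axis and vertical below 0.12 rad and distance of stop from where it was at the start of the episode below 0.005 m and linear speed of stud below 0.02 m/s); the robot touches nothing.
It fails at once if the stud forced against the jig or its track with more than 30 N (contact force between stud and jig above 30 N).
It fails at once if the stud forced against the stop block with more than 30 N (contact force between stud and stop above 30 N).
It fails at once if the stop block shifted by more than 5 mm (distance of stop from where it was at the start of the episode above 0.005 m).
It fails at once if the workpiece shifted by more than 10 mm (distance of workpiece from where it was at the start of the episode above 0.01 m).
It fails at once if another tool in the rack moved by more than 20 mm (distance of any of hexkey, boxkey from where it was at the start of the episode above 0.02 m).
It also fails if it takes over 64 s, if anything falls off the work surface, if the arm or the gripper's body presses on something with over 40 N, if the wrist force passes 120 N, or if a joint passes its speed limit or range.

## Working session

There is one attempt and no reset: what is moved stays moved. The work goes in short steps, Python scripts to look and compute and a shell command to move; the robot and the scene stay as the last step left them, time stands still between calls to the robot, and variables do not carry over. Pictures are saved under pics/ and viewed, at most 10 in all, crops included, and the job is handed in when it is done.

```bash
ls; mkdir -p pics; cat > h.py <<'E'
import numpy as np,cv2
from station import manip
def cap(n,save=None):
    c=manip.calibration(n);p,d=manip.capture(n)
    if save: cv2.imwrite('pics/'+save,p[:,:,::-1]); np.savez('pics/'+save[:-4]+'.npz',p=p,d=d,**{k:np.array(v) for k,v in c.items()})
    return c,p,d
def load(s): return np.load('pics/'+s+'.npz')
def pt(f,u,v,z=None):
    R=f['R'];t=f['t'];r=np.array([(u-f['cx'])/f['fx'],(v-f['cy'])/f['fy'],1.])
    o=-R.T@t
    if z is None:
        w=f['d'][int(v)-1:int(v)+2,int(u)-1:int(u)+2];w=w[w>0]
        return R.T@(r*np.median(w)-t)
    w=R.T@r
    return o+w*(z-o[2])/w[2]
E
python3 - <<'E'
from h import *
for n in('scene','side','wrist'): cap(n,n+'0.png')
a=cv2.imread('pics/scene0.png');b=cv2.imread('pics/side0.png')
cv2.imwrite('pics/s0b.png',cv2.resize(a,(800,600)))
cv2.imwrite('pics/d0b.png',cv2.resize(b,(800,600)))
print(manip.state())
E
```

```text
pics
{'time_s': 0.15, 'qpos': array([-1.15100407e-01,  3.59353059e-01,  1.51120128e+00,  2.59388516e-05,
        1.27249754e+00, -1.15074961e-01]), 'qvel': array([ 2.33325488e-03, -1.94343882e-03, -3.49630782e-03,  3.43658765e-04,
        1.42494533e-05, -1.33872440e-03]), 'tau': array([ 1.72794025e-04, -5.28028965e+01, -2.78930157e+01, -4.07995576e-04,
        8.21093854e-03, -1.54210170e-05]), 'ee_pos': array([5.99468097e+02, 6.28850237e-02, 2.30632002e+02]), 'ee_rot': array([-2.22065852e+00, -2.22058505e+00,  1.39293063e-03]), 'wrist_force': array([-0.53358536, -0.34030622,  0.43148058]), 'wrist_torque': array([ 0.02304239, -0.02063637,  0.01310826]), 'grip_force': 0.0, 'grip_width': 85.20539814339251}
```

View pics/s0b.png

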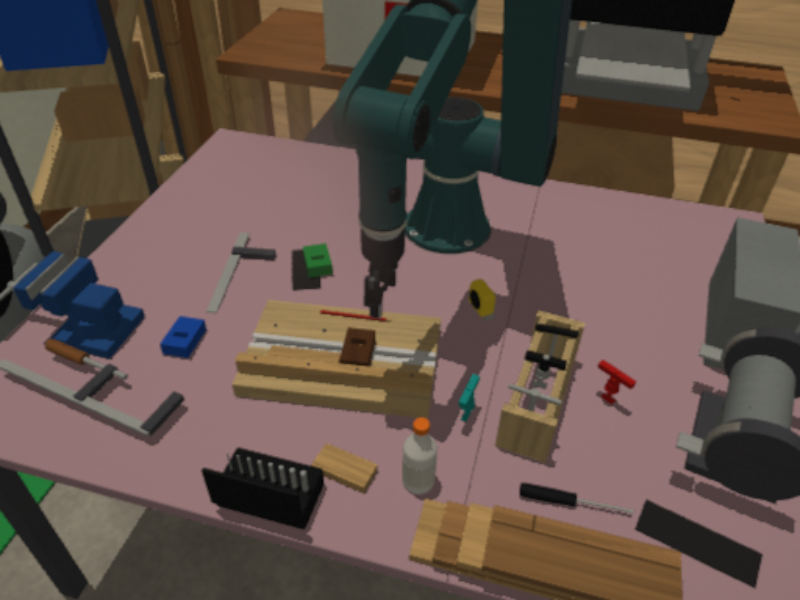

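View pics/d0b.png

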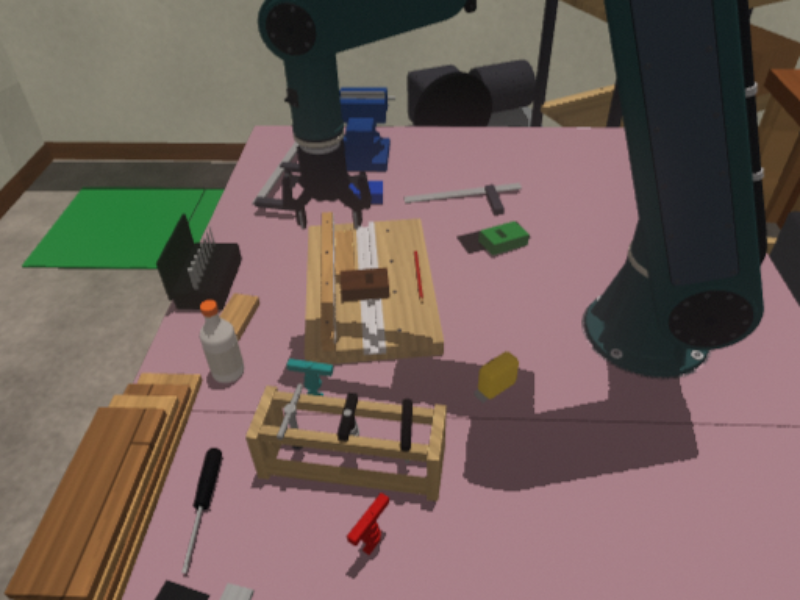

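Scene view: the jig is at (340,355) and the stop at (357,346). The rack is at (545,380), with three tools:
- black bar with a light dot at (545,360)
- black bar at (555,330)
- steel bar at (535,393)

Look-alikes are turquoise (470,397), red (615,378), blue (183,336) and green (318,260). The dotted bar looks like the stud, so I'll crop in to check it.

```bash
python3 - <<'E'
from h import *
a=cv2.imread('pics/scene0.png');b=cv2.imread('pics/side0.png')
A=cv2.resize(a[195:300,310:390],(400,525),interpolation=cv2.INTER_CUBIC)
B=cv2.resize(b[235:315,160:290],(0,0),fx=3,fy=3,interpolation=cv2.INTER_CUBIC) 
C=cv2.resize(b[160:215,200:270],(0,0),fx=5,fy=5,interpolation=cv2.INTER_CUBIC) 
o=np.zeros((525,800,3),np.uint8);o[:,:400]=A;o[:240,400:790]=B;o[245:520,400:750]=C
cv2.imwrite('pics/c1.png',o)
s=load('scene0');d=load('side0')
S=.64
for n,u,v in(('stud',545,360),('hex',555,330),('box',535,393),('stop',357,346)): print(n,pt(s,u*S,v*S))
for n,u,v in(('stud',347,415),('hex',407,425),('box',290,408),('stop',365,280)): print(n,pt(d,u*S,v*S))
E
```

```text
stud [546.43780668 310.83456292 123.2330732 ]
hex [456.86459906 320.78107368 123.03421432]
box [634.09945243 302.72906473 122.01893564]
stop [561.8682642  -68.33548358  66.43767402]
stud [541.62082105 320.18318754 128.18446497]
hex [451.19135229 336.16298706 129.01264418]
box [630.75296586 306.19884228 123.48037862]
stop [554.21835802 -63.53990944  62.24367893]
```

View pics/c1.png

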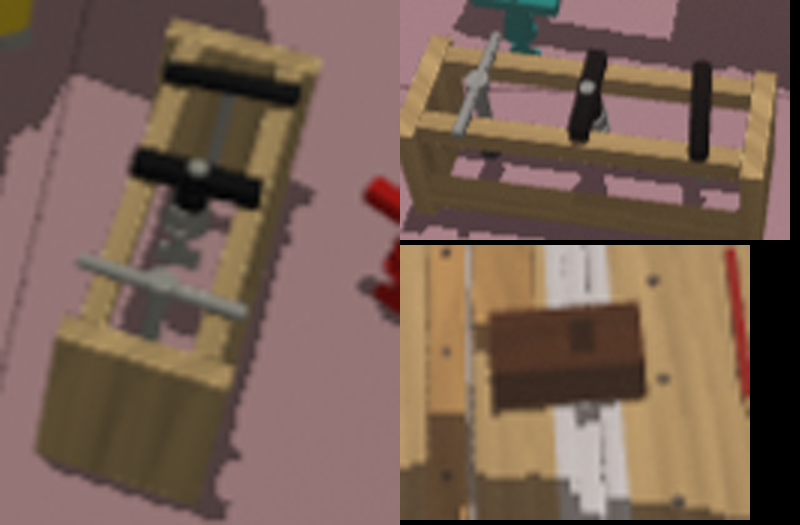

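The middle tool at scene (545,360) is the stud: black bar, steel dot, spring and T-head showing below. The stop is dark brown, with its slot visible in the side crop. I'll move over the stud.

```bash
python3 -m inch '[[0.04,-0.01,0,0],[0.085,-0.02,0,0],[0.13,-0.03,0,0],[0.175,-0.04,0,0],[0.22,-0.05,0,0],[0.265,-0.057,0,0],[0.3,-0.057,0,0],[0.317,-0.057,0,0],[0.317,-0.057,0,0],[0.317,-0.057,0,0],[0.317,-0.057,0,0],[0.317,-0.057,0,0]]' 0.3
python3 - <<'E'
from h import *
cap('wrist','w1.png')
a=cv2.imread('pics/w1.png');b=cv2.imread('pics/wrist0.png')
cv2.imwrite('pics/w1b.png',np.vstack([cv2.resize(a,(400,300)),cv2.resize(b,(400,300))]))
cv2.imwrite('pics/w1b.png',np.hstack([cv2.resize(a,(400,300)),cv2.resize(b,(400,300))]))
cal=manip.calibration('wrist');print(-np.array(cal['R']).T@cal['t'],cal['R'],cal['fx'])
E
```

```text
time_s: 1.35
ee_pos: [543.2, 315.5, 231.2]
ee_rot: [2.223, 2.219, -0.001]
wrist_force: [-0.4, 0.2, -0.1]
grip_width: 59.6
grip_force: 0.0
[544.09208849 388.59983088 373.67092143] [[ 9.99997793e-01 -1.91434071e-03 -8.65388855e-04]
 [-1.58543541e-03 -9.57928335e-01  2.87003121e-01]
 [-1.37840226e-03 -2.87001116e-01 -9.57929256e-01]] 277.75489724935926
```

View pics/w1b.png

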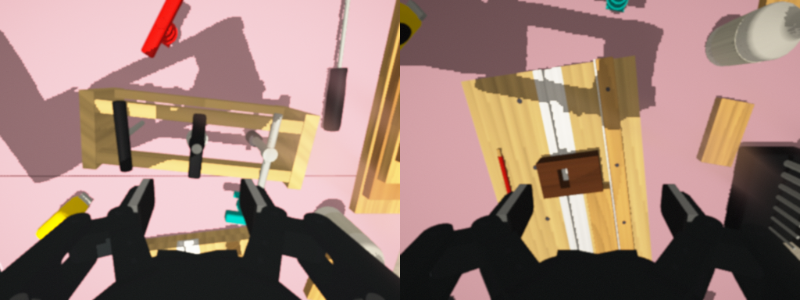

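In w1 the stud handle runs from (199,114) to (195,178), with its dot at (197,147) in half-scale pixels. In wrist0 the stop is at (171,174) with its slot at (163,177). I'll measure both.

```bash
cat >> h.py <<'E'
def cloud(f):
    h,w=f['d'].shape;u,v=np.meshgrid(np.arange(w),np.arange(h));d=f['d'].astype(float)
    P=np.stack([(u-f['cx'])/f['fx']*d,(v-f['cy'])/f['fy']*d,d],-1)-f['t']
    return P@f['R']
def rect(X):
    r=cv2.minAreaRect(X.astype(np.float32)); return r
E
python3 - <<'E'
from h import *
f=load('w1');P=cloud(f);g=f['p'].max(-1)
m=(g<75)&(P[...,2]>105)&(P[...,2]<140)&(abs(P[...,0]-543)<30)&(abs(P[...,1]-315)<60)
X=P[m];t=X[X[:,2]>122];print(len(X),len(t),np.median(t[:,2]),rect(t[:,:2]),t[:,:2].mean(0),cv2.fitLine(t[:,:2].astype(np.float32),cv2.DIST_L2,0,.01,.01).ravel())
print('dot',pt(f,252,189))
f=load('wrist0');P=cloud(f);p=f['p'].astype(int)
m=(P[...,2]>58)&(P[...,2]<76)&(abs(P[...,0]-560)<70)&(abs(P[...,1]+66)<60)&(p[...,0]<140)&(p[...,0]>p[...,2])
X=P[m];print(len(X),np.percentile(X[:,2],[5,50,95]),rect(X[:,:2]))
mm=m.astype(np.uint8)
roi=np.argwhere(m);print(roi.min(0),roi.max(0))
v0,u0=roi.min(0)-8;v1,u1=roi.max(0)+8
a=cv2.imread('pics/wrist0.png')[v0:v1,u0:u1];print(u0,v0)
cv2.imwrite('pics/st.png',cv2.resize(a,(0,0),fx=6,fy=6,interpolation=cv2.INTER_CUBIC))
E
```

```text
1113 1095 127.58249336034791 ((543.0151977539062, 313.8627014160156), (77.86150360107422, 15.897279739379883), 84.45626068115234) [543.52483231 316.87144464] [8.7514199e-02 9.9616325e-01 5.4352484e+02 3.1687143e+02]
dot [543.76908752 313.81462273 128.65695851]
3476 [63.4581435  65.72640892 66.88991358] ((570.729248046875, -66.71410369873047), (123.11355590820312, 61.02055358886719), 7.861011505126953)
[197 173] [252 278]
165 189
```

View pics/st.png

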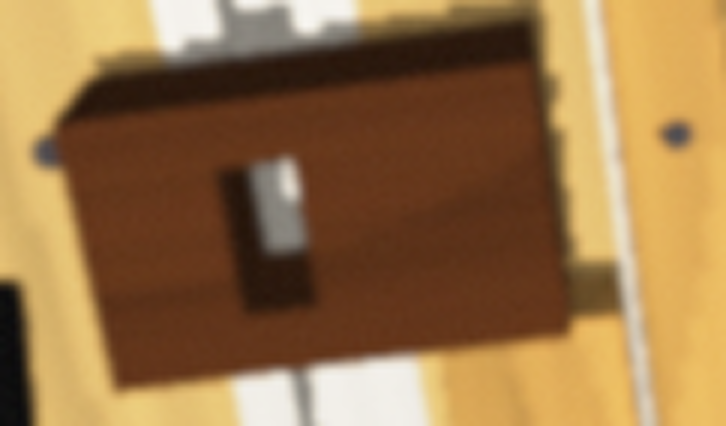

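```bash
python3 - <<'E'
from h import *
f=load('wrist0')
def q(L): return np.array([pt(f,165+x/6-.4,189+y/6-.4,66)[:2] for x,y in L])
for L in([(220,170),(297,158),(314,302),(245,312)],[(62,125),(533,65),(570,330),(118,388)]):
    Q=q(L);print(Q.round(1).tolist(),Q.mean(0),np.linalg.norm(Q-np.roll(Q,-1,0),axis=1))
    for i,j in((0,3),(1,2),(0,1),(3,2)):
        e=Q[j]-Q[i];print(np.degrees(np.arctan2(e[1],e[0])))
E
```

```text
[[539.2, -55.2], [554.6, -52.6], [556.8, -84.1], [542.7, -86.4]] [548.33189379 -69.54268951] [15.60753901 31.58507238 14.33624569 31.39124305]
-83.66926188979623
-85.9632773152747
9.488592306022252
9.09446473737042
[[508.6, -45.6], [601.3, -33.1], [609.0, -90.4], [515.5, -103.8]] [558.60657769 -68.21274503] [93.5912029  57.78931541 94.38808831 58.5757799 ]
-83.17560439484747
-82.40063786798864
7.702875356083907
8.176161050872505
```

```bash
python3 -m inch '[[-0.001,0,0.03,5.5],[-0.0015,0,0.06,5.5],[-0.0015,0,0.09,5.5],[-0.0015,0,0.11,5.5],[-0.0015,0,0.124,5.5],[-0.0015,0,0.124,5.5],[-0.0015,0,0.124,5.5]]'
```

```text
time_s: 2.1
ee_pos: [543.6, 315.4, 107.9]
ee_rot: [2.326, 2.112, 0.001]
wrist_force: [0.4, 0.0, 0.4]
grip_width: 59.7
grip_force: 0.0
```

```bash
python3 -m inch '[[-0.0015,0,0.004,0],[-0.0015,0,0.004,0],[-0.0015,0,0.004,0]]' && python3 -m inch '[[0,0,0,0],[0,0,0,0],[0,0,0,0],[0,0,0,0],[0,0,0,0],[0,0,0,0],[0,0,0,0],[0,0,0,0],[0,0,0,0],[0,0,0,0]]' 1
```

```text
time_s: 2.4
ee_pos: [543.2, 314.1, 104.0]
ee_rot: [2.325, 2.112, 0.002]
wrist_force: [-0.2, 0.0, -0.1]
grip_width: 59.5
grip_force: 0.0
time_s: 3.4
ee_pos: [543.0, 314.1, 103.6]
ee_rot: [2.325, 2.112, 0.001]
wrist_force: [0.6, -0.3, 5.2]
grip_width: 15.1
grip_force: 59.3
```

```bash
python3 -m inch '[[0,0,-0.02,0],[0,0,-0.06,0],[0,0,-0.1,0],[0,0,-0.14,0],[0,0,-0.17,0],[0,0,-0.17,0],[0,0,-0.17,0],[0,0,-0.17,0],[0,0,-0.17,0]]'
python3 - <<'E'
from h import *
s=manip.state();p=s['ee_pos']; print(p,s['wrist_force'])
ims=[]
for n in('scene','side'):
    c,_,_=cap(n,n+'1.png');X=np.array(c['R'])@(p-[0,0,40])+c['t'];u=X[:2]/X[2]*[c['fx'],c['fy']]+[c['cx'],c['cy']]
    print(n,u,X[2],c['fx'],-np.array(c['R']).T@c['t']);u=u.astype(int)
    a=cv2.imread(f'pics/{n}1.png')[u[1]-40:u[1]+40,u[0]-33:u[0]+33];ims.append(cv2.resize(a,(396,480),interpolation=cv2.INTER_CUBIC))
cv2.imwrite('pics/lift.png',np.hstack(ims))
E
```

```text
time_s: 4.3
ee_pos: [541.6, 313.4, 271.0]
ee_rot: [-2.324, -2.111, 0.006]
wrist_force: [0.3, -0.7, -1.3]
grip_width: 14.9
grip_force: 59.0
[541.64310691 313.43943439 270.96151483] [ 0.32915823 -0.69104171 -1.30479038]
scene [355.9498379 203.6161377] 1220.2920072281108 426.83114416689824 [1475.55347061  267.05957676 1064.9980536 ]
side [218.62465688 234.11962457] 883.2960675421998 405.65729872825847 [413.8462511  896.33280617 896.91629616]
```

View pics/lift.png

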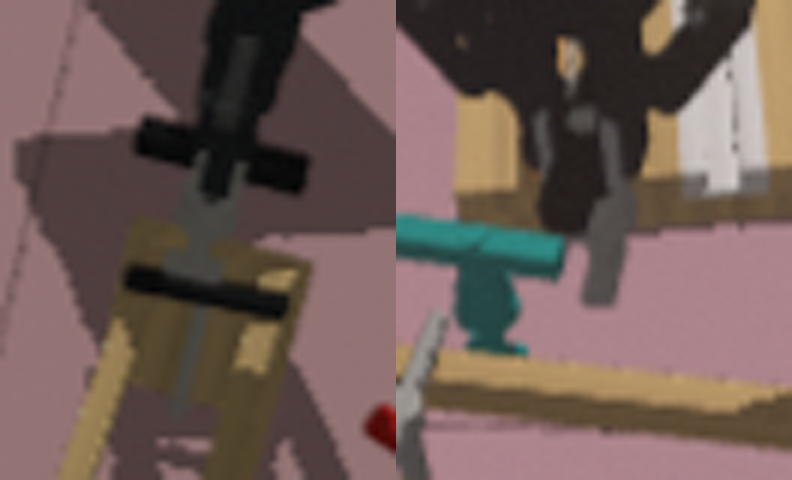

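```bash
python3 - <<'E'
from h import *
s=manip.state();print(s['qpos'])
c=load('side0')
for q in((480,540,490),(480,500,450),(460,450,450),(480,480,400),(440,520,480)):
    X=c['R']@np.array(q,float)+c['t'];print(q,X[:2]/X[2]*[c['fx'],c['fy']]+[c['cx'],c['cy']],np.linalg.norm(X))
E
```

```text
[4.14285705e-01 3.67032025e-01 1.39515919e+00 4.53347635e-05
 1.38248801e+00 5.10285518e-01]
(480, 540, 490) [227.56635883 234.2112421 ] 544.9130750173456
(480, 500, 450) [232.32369862 231.74516303] 600.9910045175877
(460, 450, 450) [248.1413903 207.9039758] 633.3066541354757
(480, 480, 400) [235.51708755 243.35975879] 651.6403374358242
(440, 520, 480) [258.46976545 228.67897873] 562.2540329627092
```

```bash
python3 -m inch '[[0.02,-0.01,-0.03,8],[0.045,-0.02,-0.065,16],[0.07,-0.03,-0.1,24],[0.1,-0.04,-0.13,32],[0.13,-0.05,-0.16,40],[0.16,-0.06,-0.19,48],[0.19,-0.07,-0.22,56],[0.21,-0.08,-0.25,64],[0.22,-0.083,-0.275,72],[0.22,-0.083,-0.284,75],[0.22,-0.083,-0.284,75],[0.22,-0.083,-0.284,75],[0.22,-0.083,-0.284,75],[0.22,-0.083,-0.284,75],[0.22,-0.083,-0.284,75]]'
python3 - <<'E'
from h import *
s=manip.state();p=s['ee_pos']; print(p,s['qpos'],s['wrist_force'])
n='side'
c,_,_=cap(n,'sd2.png');X=np.array(c['R'])@(p-[0,0,40])+c['t'];u=X[:2]/X[2]*[c['fx'],c['fy']]+[c['cx'],c['cy']]
u=u.astype(int);print(u)
a=cv2.imread('pics/sd2.png')[u[1]-50:u[1]+50,u[0]-65:u[0]+65]
cv2.imwrite('pics/l2.png',cv2.resize(a,(0,0),fx=6,fy=6,interpolation=cv2.INTER_CUBIC))
E
```

```text
time_s: 5.9
ee_pos: [481.4, 540.6, 556.7]
ee_rot: [3.13, 0.26, -0.002]
wrist_force: [0.6, 0.2, -1.9]
grip_width: 15.0
grip_force: 59.0
[481.37065767 540.56263224 556.65332626] [7.47881495e-01 4.96464190e-01 5.37042222e-01 9.18242808e-05
 2.10935168e+00 2.15291835e+00] [ 0.57497728  0.16355141 -1.85086382]
[224 220]
```

View pics/l2.png

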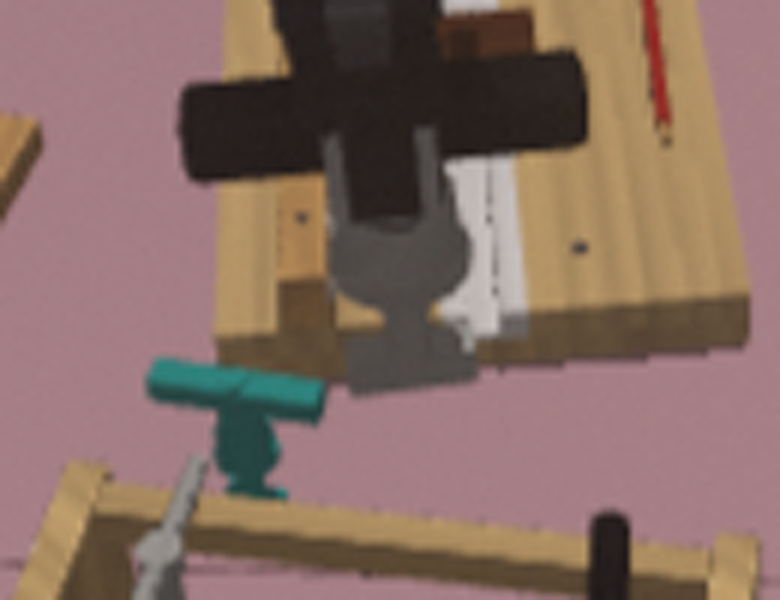

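The stud is clearly visible in the gripper: handle at (180–585, 50–180), cup at (400,250), and T-head with its lower front edge from (350,395) to (475,378). I'll fit angles and heights from depth.

```bash
python3 - <<'E'
from h import *
f=load('sd2');P=cloud(f);u0,v0=224-65,220-50
C=P[v0:v0+100,u0:u0+130];L=cv2.cvtColor(f['p'],cv2.COLOR_RGB2GRAY)[v0:v0+100,u0:u0+130]
V,U=np.mgrid[:100,:130]
hd=(U>56)&(U<81)&(V>50)&(V<67)&(C[...,2]>440)&(C[...,2]<530)
X=C[hd];print('head',len(X),X.min(0),X.max(0))
r=rect(X[:,:2]);print(r)
# z profile per row
for v in range(34,68):
    m=(abs(C[v,:,1]-540)<40)&(C[v,:,2]>440)&(U[v]>45)&(U[v]<90)
    if m.any():
        Y=C[v][m];b=np.polyfit(Y[:,0],Y[:,1],1) if m.sum()>4 else (0,0)
        print(v,m.sum(),Y[:,0].min().round(1),Y[:,0].max().round(1),np.median(Y[:,1]).round(1),np.median(Y[:,2]).round(1),'az',np.degrees(np.arctan(b[0])).round(1))
hm=(C[...,2]>565)&(C[...,2]<590)&(abs(C[...,1]-540)<40)&(L<70)&((U<53)|(U>76))
Y=C[hm];print('handle',len(Y),np.median(Y[:,2]),rect(Y[:,:2]))
for w in(U<53,U>76): Z=C[hm&w];print(len(Z),Z.mean(0),rect(Z[:,:2]))
E
```

```text
head 238 [464.90968271 533.75438932 498.15746094] [494.20759447 551.19336767 521.50194273]
((479.6571044921875, 542.146728515625), (27.82219886779785, 13.853404998779297), 12.468855857849121)
34 21 467.2 489.1 561.1 566.9 az 26.1
35 21 467.4 489.5 559.7 564.0 az 25.4
36 22 467.7 492.2 555.4 558.0 az 28.5
37 23 466.5 492.3 551.5 552.5 az 22.0
38 23 466.4 493.6 552.1 551.4 az 8.4
39 23 466.2 493.7 551.8 549.4 az 7.0
40 24 466.0 494.8 552.1 547.9 az 2.5
41 25 465.0 494.6 551.6 545.5 az 4.9
42 25 464.7 494.6 550.8 543.2 az 4.5
43 23 465.6 492.9 551.9 542.6 az 4.0
44 23 465.7 492.6 551.7 540.7 az 4.8
45 23 465.8 492.9 551.6 538.8 az 3.7
46 22 466.7 493.0 552.3 537.5 az 1.7
47 20 467.7 491.2 553.3 536.8 az 3.0
48 18 468.8 489.8 554.7 536.6 az 2.1
49 16 470.1 488.6 555.1 535.3 az 0.7
50 12 472.5 485.7 556.0 534.4 az 4.4
51 8 474.9 480.8 551.0 527.3 az 70.1
52 8 474.8 483.1 545.8 519.9 az 18.5
53 9 468.4 483.3 546.0 518.3 az 39.5
54 15 466.7 483.7 542.6 512.8 az 40.2
55 19 466.7 490.5 538.1 505.8 az 7.5
56 22 466.7 494.2 539.7 505.6 az 0.9
57 22 466.6 493.7 541.4 505.6 az 2.1
58 22 466.3 493.7 542.9 505.2 az 1.7
59 21 466.1 492.0 544.6 505.1 az 1.9
60 21 465.1 491.8 545.8 504.8 az 4.9
61 22 464.9 491.8 547.1 504.3 az 6.1
62 21 465.1 491.7 546.8 502.2 az 10.4
63 19 469.1 491.7 548.1 501.6 az 13.5
64 11 479.3 491.6 548.7 500.0 az 13.8
65 2 489.6 490.5 550.3 499.8 az 0.0
handle 663 579.5110912375504 ((479.1630859375, 542.4081420898438), (78.92745971679688, 16.830698013305664), 9.601595878601074)
326 [505.71504863 551.26966949 577.36433648] ((505.2975158691406, 548.3409423828125), (25.145753860473633, 14.197965621948242), 8.0162353515625)
337 [452.1840256  541.86461089 577.62109288] ((452.3364562988281, 537.9945068359375), (24.58385467529297, 16.849136352539062), 6.965233325958252)
```

```bash
python3 -m inch '[[0.001,0.02,0.01,-4],[0.002,0.05,0.025,-9],[0.004,0.085,0.045,-14],[0.006,0.12,0.07,-20],[0.008,0.155,0.095,-26],[0.01,0.19,0.12,-32],[0.012,0.225,0.14,-38],[0.014,0.26,0.16,-44],[0.016,0.295,0.18,-50],[0.018,0.33,0.2,-56],[0.02,0.365,0.225,-62],[0.022,0.4,0.25,-68],[0.024,0.435,0.275,-74],[0.027,0.47,0.3,-79],[0.03,0.505,0.325,-83],[0.032,0.535,0.345,-84.5],[0.034,0.555,0.358,-84.5],[0.034,0.568,0.365,-84.5],[0.034,0.574,0.367,-84.5],[0.034,0.574,0.367,-84.5]]'
python3 -m inch '[[0,0,0,0],[0,0,0,0],[0,0,0,0],[0,0,0,0]]'
python3 - <<'E'
from h import *
s=manip.state();print(s['ee_pos'],s['ee_rot'],s['wrist_force'],s['wrist_torque'])
cap('wrist','w3.png');a=cv2.imread('pics/w3.png')
cv2.imwrite('pics/w3b.png',cv2.resize(a[90:384,80:472],(784,588),interpolation=cv2.INTER_CUBIC))
E
```

```text
time_s: 7.95
ee_pos: [609.7, -19.8, 190.6]
ee_rot: [2.143, 2.297, 0.0]
wrist_force: [0.3, 0.2, -1.4]
grip_width: 14.8
grip_force: 59.0
time_s: 8.35
ee_pos: [609.7, -19.0, 190.7]
ee_rot: [2.141, 2.298, 0.001]
wrist_force: [-0.6, -0.6, -1.3]
grip_width: 14.5
grip_force: 59.0
[609.6647279  -18.95356946 190.70415209] [2.14134753e+00 2.29819001e+00 6.02135296e-04] [-0.56212146 -0.58789098 -1.2856745 ] [-0.02281016 -0.00552612 -0.01941754]
```

View pics/w3b.png

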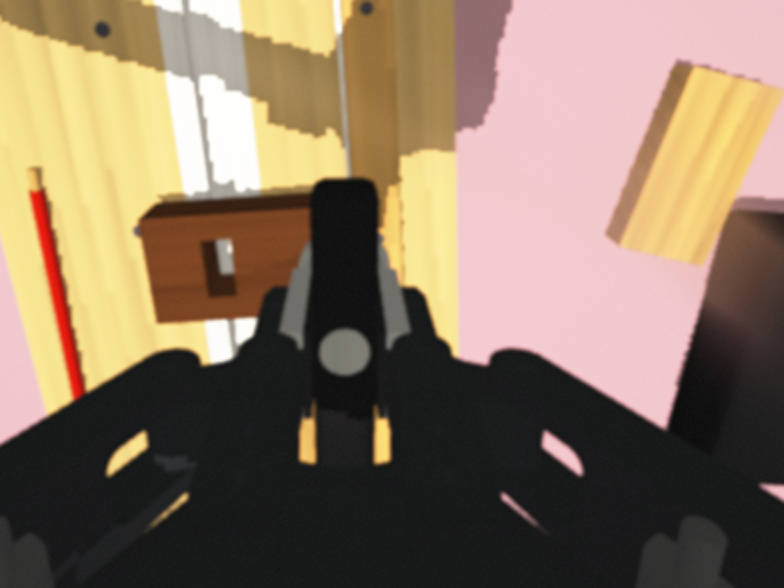

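Slot corners are (203,241), (233,237), (237,295), (210,297). The dot is at (345,352), and the fence edge runs from (338,20) to (350,170).

```bash
python3 - <<'E'
from h import *
f=load('w3')
def q(L,z): return np.array([pt(f,80+x/2-.25,90+y/2-.25,z)[:2] for x,y in L])
Q=q([(203,241),(233,237),(237,295),(210,297)],66);print(Q.round(1).tolist(),Q.mean(0),np.linalg.norm(Q-np.roll(Q,-1,0),axis=1))
az=lambda e:np.degrees(np.arctan2(e[1],e[0]))
print(az(Q[0]-Q[3]),az(Q[1]-Q[2]),az(Q[1]-Q[0]))
for L,z in(([(338,20),(350,170)],72),([(158,12),(192,180)],36),([(240,12),(258,178)],36),([(157,322),(272,314)],66),([(155,220),(160,322)],66)):
    e=q(L,z);print(L,az(e[0]-e[1]),e.tolist())
print('dot',q([(345,352)],215.1),pt(f,80+345/2,90+352/2))
# depth edges
P=cloud(f);p=f['p'].astype(int)
m=(abs(P[...,2]-66)<4)&(P[...,0]<600)&(abs(P[...,1]+68)<60)&(p[...,0]<150)
X=P[m];print(np.median(X[:,2]),rect(X[:,:2]))
E
```

```text
[[539.9, -55.2], [555.3, -51.9], [557.8, -84.6], [543.5, -86.8]] [549.1168644  -69.61457866] [15.71023746 32.81927434 14.44219156 31.82373397]
96.54875720545068 94.4443617856487 12.07331215068362
[(338, 20), (350, 170)] 98.64497557477718 [[601.9532894434134, 57.745258747367686], [612.3863729433798, -10.875930954373587]]
[(158, 12), (192, 180)] 100.70456747038854 [[510.06509097666424, 55.725060298329055], [526.5781419862836, -31.629622083163127]]
[(240, 12), (258, 178)] 97.48728591497891 [[551.6085191835053, 58.65559699075948], [562.9858996325804, -27.912624309620256]]
[(157, 322), (272, 314)] -171.53890037770873 [[515.0745852694623, -103.69359352690095], [576.6781350548125, -94.52963627560327]]
[(155, 220), (160, 322)] 91.09425999668925 [[515.5753277594705, -45.44029269241108], [516.685836481251, -103.57979046010335]]
dot [[610.52247446 -20.73931957]] [610.62273438 -20.46013749 215.74515874]
65.75478579157414 ((553.099853515625, -68.7417221069336), (88.18228149414062, 60.0234375), 7.87910270690918)
```

```bash
python3 -m inch '[[-0.01,-0.015,0,0],[-0.025,-0.035,0,0],[-0.038,-0.055,0,0],[-0.0445,-0.0648,0.01,0],[-0.0445,-0.0648,0.025,0],[-0.0445,-0.0648,0.04,0],[-0.0445,-0.0648,0.05,0],[-0.0445,-0.0648,0.05,0],[-0.0445,-0.0648,0.05,0],[-0.0445,-0.0648,0.05,0]]'
python3 - <<'E'
from h import *
s=manip.state();print(s['ee_pos'],s['wrist_force'])
ims=[]
for n in('scene','side'):
    c,_,_=cap(n,n+'4.png');X=np.array(c['R'])@np.array([549,-69,80])+c['t'];u=X[:2]/X[2]*[c['fx'],c['fy']]+[c['cx'],c['cy']]
    u=u.astype(int);print(u)
    a=cv2.imread(f'pics/{n}4.png')[u[1]-40:u[1]+40,u[0]-33:u[0]+33];ims.append(cv2.resize(a,(396,480),interpolation=cv2.INTER_CUBIC))
cv2.imwrite('pics/p4.png',np.hstack(ims))
E
```

```text
time_s: 9.4
ee_pos: [548.7, -68.5, 140.8]
ee_rot: [2.142, 2.297, 0.001]
wrist_force: [0.5, 0.0, -1.4]
grip_width: 15.0
grip_force: 59.0
[548.7318002  -68.49179332 140.78799595] [ 0.46774022  0.02222833 -1.39910497]
[229 215]
[235 173]
```

View pics/p4.png

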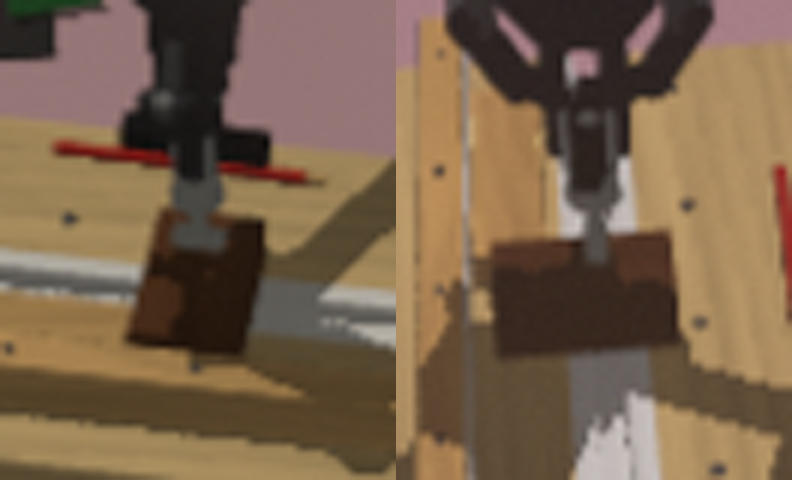

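The head hangs right over the slot in both views. I'll feel down.

```bash
python3 -m inch '[[0.0003,-0.0003,0.003,0],[0.0005,-0.0004,0.006,0],[0.0005,-0.0004,0.009,0],[0.0005,-0.0004,0.011,0],[0.0005,-0.0004,0.013,0],[0.0005,-0.0004,0.015,0],[0.0005,-0.0004,0.017,0],[0.0005,-0.0004,0.019,0],[0.0005,-0.0004,0.02,0],[0.0005,-0.0004,0.02,0],[0.0005,-0.0004,0.02,0]]'
```

```text
time_s: 10.6
ee_pos: [547.6, -68.0, 120.3]
ee_rot: [2.142, 2.298, -0.0]
wrist_force: [0.4, -0.5, -2.1]
grip_width: 15.0
grip_force: 59.0
```

```bash
python3 -m inch '[[0,0,0.002,0],[0,0,0.004,0],[0,0,0.006,0],[0,0,0.007,0],[0,0,0.008,0],[0,0,0.008,0]]'; python3 -m inch '[[0,0,0.002,0],[0,0,0.004,0],[0,0,0.006,0],[0,0,0.008,0],[0,0,0.01,0],[0,0,0.01,0],[0,0,0.01,0]]'
```

```text
time_s: 11.2
ee_pos: [547.5, -68.0, 112.1]
ee_rot: [-2.142, -2.297, 0.0]
wrist_force: [0.5, -0.2, -1.9]
grip_width: 15.2
grip_force: 59.0
time_s: 11.9
ee_pos: [547.5, -68.0, 102.2]
ee_rot: [-2.142, -2.298, 0.0]
wrist_force: [-0.0, -0.8, -1.7]
grip_width: 14.7
grip_force: 59.0
```

```bash
python3 -m inch '[[0,0,0.002,0],[0,0,0.004,0],[0,0,0.006,0],[0,0,0.007,0],[0,0,0.007,0]]'; python3 -m inch '[[0,0,0.001,0],[0,0,0.002,0],[0,0,0.003,0],[0,0,0.004,0],[0,0,0.004,0]]';python3 -m inch '[[0,0,0.001,0],[0,0,0.002,0],[0,0,0.002,0],[0,0,0.002,0]]'
```

```text
time_s: 12.4
ee_pos: [547.4, -67.9, 95.0]
ee_rot: [-2.142, -2.297, 0.0]
wrist_force: [0.4, -0.0, -1.8]
grip_width: 14.8
grip_force: 59.0
time_s: 12.9
ee_pos: [547.5, -68.0, 91.1]
ee_rot: [-2.142, -2.297, 0.0]
wrist_force: [-0.5, -0.0, -2.1]
grip_width: 15.1
grip_force: 59.0
time_s: 13.3
ee_pos: [547.7, -68.0, 89.5]
ee_rot: [2.142, 2.297, 0.0]
wrist_force: [-0.3, 0.1, 2.0]
grip_width: 15.1
grip_force: 59.6
```

The cup has landed at about TCP z 90.5. I'll press on in 1 mm steps.

```bash
python3 -m inch '[[0,0,0.001,0],[0,0,0.002,0],[0,0,0.002,0],[0,0,0.002,0]]'; python3 -m inch '[[0,0,0.001,0],[0,0,0.002,0],[0,0,0.002,0],[0,0,0.002,0]]';python3 -m inch '[[0,0,0.001,0],[0,0,0.002,0],[0,0,0.002,0],[0,0,0.002,0]]'
```

```text
time_s: 13.7
ee_pos: [547.7, -68.0, 87.4]
ee_rot: [2.142, 2.298, 0.0]
wrist_force: [-0.4, -0.2, 4.1]
grip_width: 15.2
grip_force: 59.7
time_s: 14.1
ee_pos: [547.7, -68.0, 85.3]
ee_rot: [2.142, 2.298, 0.0]
wrist_force: [-1.2, 0.7, 4.6]
grip_width: 14.9
grip_force: 59.9
time_s: 14.5
ee_pos: [547.7, -68.0, 83.5]
ee_rot: [2.142, 2.298, 0.0]
wrist_force: [-1.3, 0.3, 6.1]
grip_width: 15.2
grip_force: 60.1
```

```bash
python3 -m inch '[[0,0,0,3],[0,0,0,6],[0,0,0,9],[0,0,0,12],[0,0,0,15],[0,0,0,15]]'; python3 -c "
from h import *
s=manip.state();print(s['wrist_force'],s['wrist_torque'])"
```

```text
time_s: 15.1
ee_pos: [548.4, -68.2, 83.7]
ee_rot: [2.425, 1.996, 0.002]
wrist_force: [0.4, -0.0, 6.5]
grip_width: 14.8
grip_force: 60.2
[ 4.09309169e-01 -4.57584729e-03  6.49470191e+00] [ 0.01871751  0.07305445 -0.04899863]
```

```bash
python3 -m inch '[[0,0,0,5],[0,0,0,10],[0,0,0,15],[0,0,0,20],[0,0,0,25],[0,0,0,25]]'; python3 -c "
from h import *
s=manip.state();print(s['wrist_force'],s['wrist_torque'])"; python3 -m inch '[[0,0,0,5],[0,0,0,10],[0,0,0,15],[0,0,0,20],[0,0,0,25],[0,0,0,30],[0,0,0,35],[0,0,0,40],[0,0,0,45],[0,0,0,49],[0,0,0,49],[0,0,0,49]]'; python3 -c "
from h import *
s=manip.state();print(s['wrist_force'],s['wrist_torque'])"
```

```text
time_s: 15.7
ee_pos: [548.7, -68.3, 83.8]
ee_rot: [2.8, 1.422, 0.003]
wrist_force: [0.2, 0.2, 6.3]
grip_width: 14.9
grip_force: 60.2
[0.21645438 0.19791886 6.30028041] [-0.01615116 -0.02741888 -0.10124937]
time_s: 16.9
ee_pos: [548.7, -68.4, 83.8]
ee_rot: [3.138, 0.137, 0.003]
wrist_force: [0.5, 0.0, 7.0]
grip_width: 14.7
grip_force: 60.2
[0.45382093 0.03125042 6.9846418 ] [-0.05442026  0.03502615 -0.05023313]
```

```bash
python3 -m inch '[[0,0,-0.0007,0],[0,0,-0.0014,0],[0,0,-0.0014,0],[0,0,-0.0014,0]]'; python3 -m inch '[[0,0,0,0],[0,0,0,0],[0,0,0,0],[0,0,0,0],[0,0,0,0],[0,0,0,0]]' 0.5;  python3 -m inch '[[0,0,-0.01,0],[0,0,-0.03,0],[0,0,-0.06,0],[0,0,-0.1,0],[0,0,-0.12,0],[0,0,-0.12,0],[0,0,-0.12,0],[0,0,-0.12,0]]'
python3 - <<'E'
from h import *
cap('wrist','w5.png');cap('side','d5.png')
a=cv2.imread('pics/w5.png');b=cv2.imread('pics/d5.png')[120:230,160:310]
cv2.imwrite('pics/fin.png',np.hstack([cv2.resize(a,(400,300)),cv2.resize(b,(400,300),interpolation=cv2.INTER_CUBIC)]))
f=load('w5');P=cloud(f);g=f['p'].max(-1)
m=(g<75)&(P[...,2]>85)&(P[...,2]<115)&(abs(P[...,0]-549)<50)&(abs(P[...,1]+69)<50)
X=P[m];print(len(X),np.median(X[:,2]),rect(X[:,:2]))
E
```

```text
time_s: 17.3
ee_pos: [548.5, -68.3, 84.4]
ee_rot: [3.138, 0.137, 0.002]
wrist_force: [5.1, -1.2, -5.7]
grip_width: 14.9
grip_force: 58.9
time_s: 17.9
ee_pos: [547.5, -68.0, 84.7]
ee_rot: [-3.139, -0.137, 0.0]
wrist_force: [-0.3, -0.1, 0.5]
grip_width: 42.8
grip_force: 0.0
time_s: 18.7
ee_pos: [546.6, -67.8, 203.7]
ee_rot: [-3.138, -0.137, 0.003]
wrist_force: [0.7, -0.0, -0.4]
grip_width: 42.7
grip_force: 0.0
1339 108.21318231169889 ((548.9611206054688, -68.1490478515625), (77.9425277709961, 18.194002151489258), 4.212625026702881)
```

View pics/fin.png

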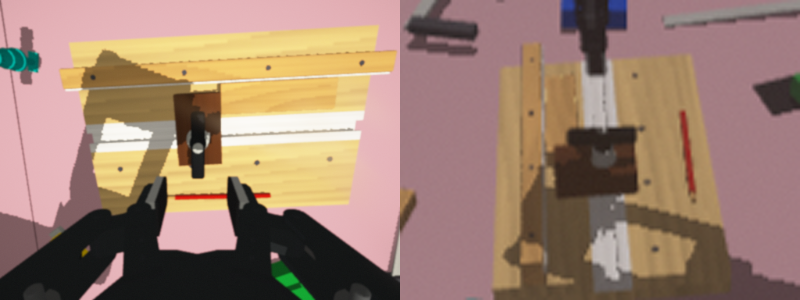

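The pictures show the handle across the track, the stop in place and the gripper clear. The upward pull before release also showed the head is caught.

```bash
python3 -c "
from station import manip
print(manip.hand_in())"
```

```text
the job is handed in; nothing more can be done
None
```

The stud is locked in the stop block with its handle across the track, the gripper is clear, and I handed the job in at about 19 s; no verdict came back.

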